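Reset the pellet press and hold it at six clicks

TASK

The bench pellet press was left part-way tightened: push its release pedal fully down to the stop and keep it down until the ratchet arm has swung back home, then let the pedal come up again. Now swing the arm round (counter-clockwise seen from above) by its upright grip exactly six clicks of the ratchet, counting from home, feeling each click as the pawl drops off a tooth. Stop there and finish with the gripper still holding or pressing the arm's grip to hold the pressure; do not let go, and do not disturb the bottle, beaker, crucible and stopper standing around.

Things in the scene. Friction and masses are not known exactly. Their poses are not given: they have to be found in the camera images.
- press: Grey bench pellet press bolted down, base plate 170 x 360 x 20 mm. Origin on the table under the vertical screw axis that the ratchet arm turns about; its y axis points from the screw axis to the pedal, its z axis up. Pedal bracket: two cheeks 128 mm out along +y, 140 mm high. A flat ring of 90 mm radius (top 111 mm high) turns with the arm.
- ratchet_arm (a joint): Angle of the flat steel ratchet arm about the screw axis (rad): 0 = home, grows counter-clockwise seen from above, to 1.05. A spring draws it home (2 to 3 N at the grip); a pawl lets it go forward but not back, so it rests near its last click until the pedal lifts the pawl; then it swings home in 1 to 2 s. Start angle varies.
- lever_grip: Upright black cylindrical grip at the arm's end, free to spin, 22 mm diameter, 55 mm long; origin at the centre of its foot, 120 mm above the table, top at 175 mm. In the press's frame it is 120 mm from the screw axis at angle -2.182 rad (from +x) plus the arm's joint value. The arm (20 mm wide, top at 120 mm) runs from its foot to the screw axis.
- pedal (a joint): Angle of the spring pedal (rad): 0 = up, 0.25 = down at its stop. Hinged 128 mm out along the press's y at 126 mm height, hinge line along the press's x; 4 to 7 N on the pad push it down, it springs up when let go. Its inner end is the pawl riding on the teeth: it dips by up to 0.1 rad as a tooth rises and springs back at the click.
- pedal_pad (a point): Centre of the top of the pedal's black rubber pad, 54 x 54 mm on a steel plate, 228 mm from the screw axis along the press's +y; about 81 mm above the table when up, sinking about 25 mm when pressed to the stop.
- tooth_first (a point): Crest of the first of 13 saw teeth on the ring turning with the arm, 80 mm from the axis; teeth 5 mm high, 0.08 rad apart. At home it is 0.025 to 0.075 rad short of the pawl (varies): the first click comes after that, each next 0.08 rad later. Force at the grip rises to 10 to 20 N before each click and drops sharply, often below zero, as the pawl falls.
- pawl_place (a point): Fixed point where the pawl rides the teeth, on the press, 80 mm from the screw axis along the press's +y, at the height of the tooth crests (111 mm).
- reagent_bottle: Bystander: amber glass bottle, diameter 68 mm, 140 mm high; origin at the centre of its underside.
- crucible: Bystander: small white porcelain crucible, diameter 48 mm, 36 mm high; origin at the centre of its underside.
- beaker: Bystander: glass beaker, diameter 64 mm, 85 mm high; origin at the centre of its underside.
- stopper: Bystander: black rubber stopper, diameter 32 mm, 28 mm high; origin at the centre of its underside.

How it is judged:
By the outcome, as a careful person would: the job done as asked, in the order asked, and still so for the second after the job is handed in, while the arm keeps its last pose, push and grip.
It also fails if it takes over 72 s, if anything falls off the work surface, if the arm or the gripper's body presses on something with over 40 N, if the wrist force passes 120 N, or if a joint passes its speed limit or range.

ROBOT

A 6-joint arm with a two-finger parallel gripper is mounted at the origin on the work surface. World frame = base frame: x ahead of the robot, y to its left, z up, the work surface at z = 0. Lengths are in m, angles in rad, forces in N, time in s.
With the tool pointing down it reaches from about 0.3 to 0.875 m from the base axis. Payload 6.4 kg.
Tool frame: the origin (TCP) lies at the very end of the fingers, on their centre line; the grasp point (between the pads) lies 19 mm behind it; z points along the fingers, y is the line along which they close (so a half turn about z gives the same grasp; the last joint's range is limited). The gripper opens to 85 mm and grips with 20 to 120 N. Pads are 22 mm wide; open, the fingers measure 114 mm over their backs; the gripper's body (76 mm by 85 mm) begins 54 mm behind the grasp point. The pads swing forward as they close: fully open they stand 13 mm farther back than shut.
Start: joints at [1.05, 0.181, 1.607, -0, 1.354, -0.206], TCP at [0.178, 0.547, 0.231] pointing down, gripper open.
Joint ranges: [-2.99, 2.99], [-0.89, 2.07], [0.3, 2.58], [-1.14, 4.28], [0, 2.63], [-3.12, 3.12]. Speed limits (rad/s): [2.57, 2.57, 3.01, 3.14, 3.14, 3.14].

INTERFACE

Orientations are given as a unit quaternion [w, x, y, z].
In Python, from bench import ctrl, cams, sensors gives the robot as it stands (ctrl), with the cameras (cams) and the readings (sensors).
- The arm moves only by the shell command python3 jog.py 'ROWS'. ROWS is a JSON object whose key "plan" holds a list of rows, 1 to 10 of them, each of 7 numbers: dx, dy, dz in fractions of the full range, 1 being 0.75 m, then a rotation vector rx, ry, rz in parts of the range, where 1.0 means 4 rad, then the opening from 0.0 (shut) to 1.0 (fully open); each row is the pose to reach, as a shift and turn from the pose commanded when the command began, along the tool's axes at that moment; what a row does not reach only later rows make up. A row lasts 1/8 s, in which the tool goes at most 0.0625 m and 0.188 rad, less where a joint would pass 70% of its speed; a pose out of reach is approached as far as the arm can. The fingers move at their own pace and stop on an object; the grip force is fixed at half the most. Time passes only in rows, so rows that do not move let the fingers close. It prints the time, the measured TCP pose, the force, the opening and the grip force at its end. Shift and turn numbers lie between -1 and 1, and a call with a number outside is refused. Input that does not fit is refused with a message, and nothing moves.
- sensors.get_obs(): the state, without advancing time (a new reading comes with each control period).
- cams.camera(name): name is "side" or "top" or "wrist"; returns the picture (384x512x3 uint8, blue, green, red); there is no depth.
- cams.camera_params(name): a dict with "fovy" (degrees; the focal length in pixels is half the picture's height over the tangent of half this angle, whatever the lens; pixels are square), "cx", "cy" (the principal point, pixels), "view" (4x4, takes a point from world to camera coordinates). Camera axes: x right, y up, looking along -z (the intrinsics and any distortion apply to the point x, -y, -z); pixel columns grow to the right and rows downward; lengths in m; the calibration is good to about 2 mm. The wrist camera is an equidistant fisheye: a pixel r from the principal point sees the ray r / f radians off the axis. A picture is of the moment at which its call begins: read the wrist's pose just before it. camera_params takes no time and is no camera call; for the wrist camera it gives the pose at the moment of the call.
- ctrl.hand_in(): hands the job in; it is judged then, once.
The state is a dict: "time_s": time; "q": joint angles; "dq": joint speeds; "joint_efforts": joint torques, N m; "eef_pos": TCP position; "eef_rot": TCP orientation; "wrist_force": force on the tool from outside, world axes, zero at the start; "torque": the same for the moment, N m; "opening": opening from 0.0 (shut) to 1.0 (fully open); "grasp_force": force on a finger pad.
Only numpy, scipy, OpenCV 4.12 (cv2) and the standard library are available. Lean on these libraries where they do the work, as an engineer would, in place of code of your own. Each camera call takes 0.05 s, during which the arm holds its last target. There are 200 camera calls.

## Working session

There is one attempt and no reset: what is moved stays moved. The work goes in short steps, Python scripts to look and compute and a shell command to move; the robot and the scene stay as the last step left them, time stands still between calls to the robot, and variables do not carry over. Pictures are saved under pics/ and viewed, at most 10 in all, crops included, and the job is handed in when it is done.

```bash
ls; mkdir -p pics
python3 - <<'E'
from bench import ctrl, cams, sensors
import cv2
o=sensors.get_obs();print(o)
for n in("top","side"):
    cv2.imwrite(f"pics/{n}0.png",cams.camera(n));p=cams.camera_params(n);print(n,p)
E
```

```text
bench.py
jog.py
pics
{'time_s': 0.0, 'q': array([ 1.04967635e+00,  1.81531778e-01,  1.60802652e+00, -1.73334449e-05,
        1.35376199e+00, -2.06306663e-01]), 'dq': array([ 4.92782033e-05,  3.55104665e-04,  4.96808467e-04, -1.23112854e-03,
       -2.62952179e-04, -3.56919295e-05]), 'joint_efforts': array([ 4.40153544e-04, -4.44881666e+01, -3.51331079e+01, -3.35034219e-04,
        8.94569879e-03,  1.35784614e-05]), 'eef_pos': array([0.17775469, 0.54625601, 0.2303804 ]), 'eef_rot': array([-2.99393782e-04,  1.56755544e-01,  9.87637055e-01, -8.10322628e-04]), 'wrist_force': array([ 0.62462898, -0.03613273,  0.11257565]), 'torque': array([-0.01326761, -0.06075788, -0.04234245]), 'grasp_force': 0.0, 'opening': 1.0007997377485913}
top {'fovy': 42.8939309531722, 'cx': 252.43571327008564, 'cy': 172.50214106087924, 'view': array([[-9.78877357e-04, -9.99975837e-01, -6.88244839e-03,
        -1.22003805e-02],
       [ 9.81682251e-01, -2.27218994e-03,  1.90511927e-01,
        -5.69460529e-01],
       [-1.90522962e-01, -6.56988962e-03,  9.81660755e-01,
        -1.54174208e+00],
       [ 0.00000000e+00,  0.00000000e+00,  0.00000000e+00,
         1.00000000e+00]])}
side {'fovy': 48.86746369959899, 'cx': 253.91101951182736, 'cy': 200.12992504072957, 'view': array([[-0.9250608 , -0.379258  , -0.02063676,  0.52524314],
       [ 0.19787861, -0.5276045 ,  0.82612199, -0.1977963 ],
       [-0.32420142,  0.7601295 ,  0.56311329, -1.05951318],
       [ 0.        ,  0.        ,  0.        ,  1.        ]])}
```

View pics/top0.png

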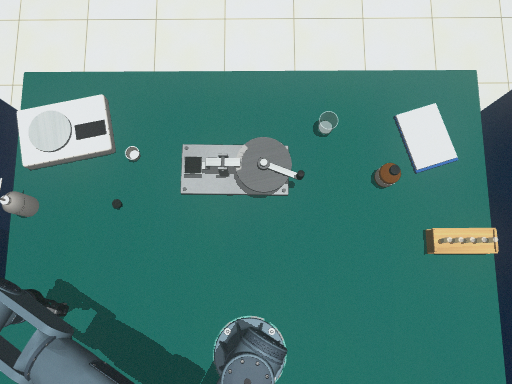

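View pics/side0.png

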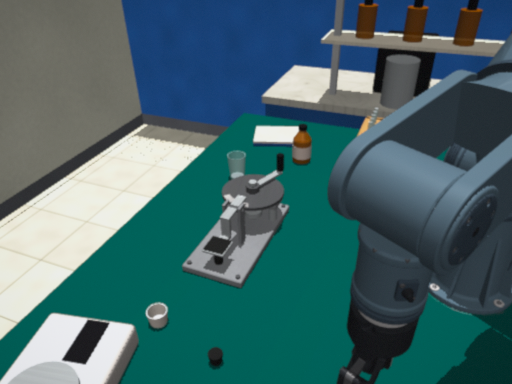

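The top view shows the pad at (193,165), the screw at (263,163), the grip top at (300,175), with the bystanders well away from the press. Next I'll measure these.

```bash
cat > h.py <<'E'
import numpy as np,cv2
from bench import ctrl, cams, sensors
def proj(n,P):
    p=cams.camera_params(n);f=192/np.tan(np.radians(p['fovy']/2));c=p['view']@np.r_[P,1]
    return np.array([p['cx']+f*c[0]/-c[2],p['cy']-f*c[1]/-c[2]])
def cast(n,u,v,z):
    p=cams.camera_params(n);f=192/np.tan(np.radians(p['fovy']/2));V=p['view'];R=V[:3,:3];o=-R.T@V[:3,3]
    d=R.T@np.array([(u-p['cx'])/f,-(v-p['cy'])/f,-1]);return o+d*(z-o[2])/d[2]
def blobs(im,box,thr,lo=0,minA=15):
    x0,y0,x1,y1=box;g=im[y0:y1,x0:x1].max(2);m=((g<thr)&(g>=lo)).astype('uint8')
    n,l,s,c=cv2.connectedComponentsWithStats(m)
    return [(s[i,4],c[i]+[x0,y0],s[i,:4]+[x0,y0,0,0]) for i in range(1,n) if s[i,4]>=minA]
E
python3 - <<'E'
from h import *
t=cv2.imread('pics/top0.png');s=cv2.imread('pics/side0.png')
for a in blobs(t,(178,140,310,200),40): print('top',a)
for a in blobs(s,(180,145,300,290),40): print('side',a)
g=t[135:205,170:315]
# base plate: not green
hsv=cv2.cvtColor(t,cv2.COLOR_BGR2HSV);m=((hsv[...,1]<90)).astype('uint8');m[:130]=0;m[210:]=0;m[:,:165]=0;m[:,320:]=0
c=max(cv2.findContours(m,0,1)[0],key=cv2.contourArea);print(cv2.minAreaRect(c),cv2.boundingRect(c))
cv2.imwrite('pics/crop.png',np.hstack([cv2.resize(t[138:202,172:312],None,fx=5,fy=5,interpolation=2)]))
print(o:=None, [proj('top',p) for p in [(0.4,0,.02)]])
E
```

```text
side (np.int32(98), array([279.56122449, 161.86734694]), array([277, 154,   7,  17]))
side (np.int32(191), array([216.83246073, 244.69633508]), array([205, 238,  24,  14]))
side (np.int32(54), array([218.12962963, 259.77777778]), array([214, 256,   9,   8]))
((241.5, 166.0), (58.0, 123.0), 90.0) (180, 137, 124, 59)
None [array([248.54315941, 225.39656346])]
```

View pics/crop.png

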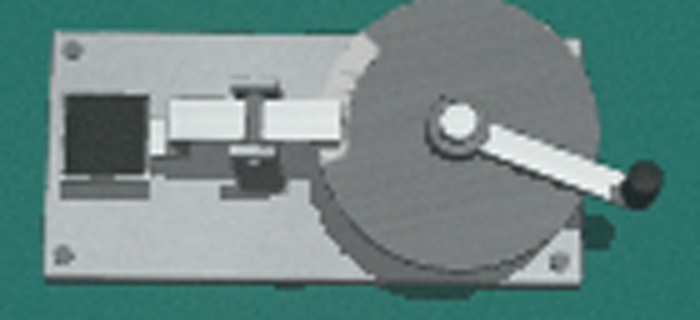

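The crop shows the pad centred at (106,135), the disk at (461,135), and the grip's top at (645,180), all in crop pixels at 5x scale.

Run:
```python
from h import *
f=lambda x,y:(172+x/5-.4,138+y/5-.4)
t=cv2.imread('pics/top0.png');s=cv2.imread('pics/side0.png')
print('pad',cast('top',*f(106.5,135),.081),'pad side',cast('side',216.8,244.7,.081))
print('pad c',[cast('top',*f(*c),.081)[:2].round(4) for c in[(65,95),(148,95),(149,175),(65,175)]])
print('disk',cast('top',*f(461,135),.111),[cast('top',*f(*c),.111)[:2] for c in[(322,135),(600,135),(461,271)]])
print('plate',[cast('top',*f(*c),.02)[:2].round(4) for c in[(54,31),(580,36),(580,286),(45,280)]])
print('screw',[cast('top',*f(459,121),z)[:2] for z in(.12,.14,.16)])
print('grip',[cast('top',*f(643,175),.175)])
print('grip mid side',[cast('side',279.9,162,.1475)])
for a in blobs(t,(290,165,310,185),60): print('top',a)
```

```text
pad [0.59073616 0.17863948 0.081     ] pad side [0.59066984 0.18613751 0.081     ]
pad c [array([0.6173, 0.2061]), array([0.6171, 0.1524]), array([0.5644, 0.1507]), array([0.5645, 0.2048])]
disk [ 0.58385496 -0.04943079  0.111     ] [array([0.58406842, 0.03839732]), array([ 0.58364167, -0.13718867]), array([ 0.49700804, -0.04896111])]
plate [array([0.6756, 0.2238]), array([ 0.6711, -0.1316]), array([ 0.5008, -0.1291]), array([0.5055, 0.2253])]
screw [array([ 0.59095354, -0.0480686 ]), array([ 0.58661664, -0.04774307]), array([ 0.58227975, -0.04741754])]
grip [array([ 0.54545889, -0.15788012,  0.175     ])]
grip mid side [array([ 0.54442469, -0.15738111,  0.1475    ])]
top (np.int32(26), array([298.96153846, 176.73076923]), array([296, 174,   8,   6]))
```

Careful with the scale: shifts go in shares of 0.75 m and turns go in shares of 4 rad. That gives: -0.5046 m is -0.6728, -0.2177 m is -0.2903, 1.635 rad is 0.4088.

```bash
python3 jog.py '{"plan":[[-0.0748,-0.0323,0,0,0,0.0455,0],[-0.1495,-0.0645,0,0,0,0.0908,0],[-0.2243,-0.0968,0,0,0,0.1363,0],[-0.2991,-0.1291,0,0,0,0.1818,0],[-0.3737,-0.1612,0,0,0,0.227,0],[-0.4485,-0.1935,0,0,0,0.2725,0],[-0.5233,-0.2257,0,0,0,0.318,0],[-0.598,-0.258,0,0,0,0.3633,0],[-0.6728,-0.2903,0,0,0,0.4088,0],[-0.6728,-0.2903,0.0667,0,0,0.4088,0]]}'
python3 - <<'E'
from h import *
o=sensors.get_obs();print(o['time_s'],o['eef_pos'],o['eef_rot'],o['q'])
t=cams.camera('top');s=cams.camera('side');cv2.imwrite('pics/p1.png',np.hstack([cv2.resize(t[110:230,150:350],(400,240)),cv2.resize(s[130:330,150:350],(400,400))[:240]]))
E
```

```text
time_s: 1.35
eef_pos: [0.5966, 0.1801, 0.1847]
eef_rot: [0.003, 0.83, 0.558, 0.004]
wrist_force: [1.1, -0.1, -1.3]
opening: 0.0
grasp_force: 0.0
1.35 [0.5966431  0.18012204 0.18472824] [0.0027871  0.82961811 0.55830748 0.00433389] [ 1.03478801e-01  3.21593726e-01  1.53168524e+00 -8.88360952e-04
  1.27804347e+00  4.89820627e-01]
```

View pics/p1.png

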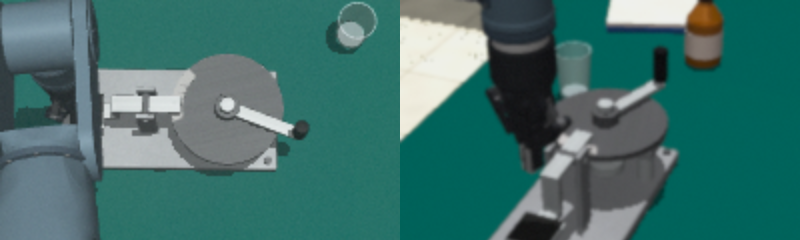

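The top half shows the arm over the pad. The side half shows the closed fingers descending near the bracket, with the grip still unmoved. Now I'll settle and lower.

In the tool's units: 0.08 m is 0.1067, 0.07 m is 0.0933.

```bash
python3 jog.py '{"plan":[[0,0,0.0533,0,0,0,0],[0,0,0.0933,0,0,0,0],[0,0,0.1067,0,0,0,0],[0,0,0.1067,0,0,0,0]]}'
python3 - <<'E'
from h import *
o=sensors.get_obs();print(o['eef_pos'],o['eef_rot'])
s=cams.camera('side');cv2.imwrite('pics/p2.png',cv2.resize(s[140:300,170:310],None,fx=3,fy=3))
E
```

```text
time_s: 1.95
eef_pos: [0.5903, 0.1841, 0.1019]
eef_rot: [-0.0, 0.827, 0.562, -0.0]
wrist_force: [0.5, -0.7, 0.3]
opening: 0.004
grasp_force: 0.0
[0.59026365 0.18406611 0.10190617] [-6.28453556e-05  8.27381436e-01  5.61640402e-01 -1.15580326e-04]
```

View pics/p2.png

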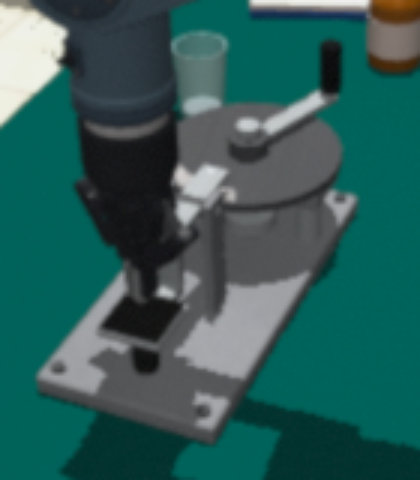

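The fingertips at about (145,300) in the crop hang just above the pad centre, around (140,315). Pressing down gently.

In the tool's units: 0.04 m is 0.0533, 0.034 m is 0.0453.

```bash
python3 jog.py '{"plan":[[0,0,0.0187,0,0,0,0],[0,0,0.032,0,0,0,0],[0,0,0.0453,0,0,0,0],[0,0,0.0533,0,0,0,0],[0,0,0.0533,0,0,0,0]]}'
python3 jog.py '{"plan":[[0,0,0.0027,0,0,0,0],[0,0,0.0053,0,0,0,0],[0,0,0.0053,0,0,0,0]]}'
```

```text
time_s: 2.62
eef_pos: [0.5916, 0.183, 0.0619]
eef_rot: [0.001, 0.828, 0.561, 0.001]
wrist_force: [-0.5, -1.4, 7.0]
opening: 0.005
grasp_force: 3.2
time_s: 3.0
eef_pos: [0.5919, 0.1829, 0.0585]
eef_rot: [0.001, 0.828, 0.561, 0.001]
wrist_force: [0.3, -1.1, 7.6]
opening: 0.003
grasp_force: 3.6
```

In the tool's units: 0.003 m is 0.004, 0.002 m is 0.0027.

```bash
python3 jog.py '{"plan":[[0,0,0.0027,0,0,0,0],[0,0,0.004,0,0,0,0],[0,0,0.004,0,0,0,0]]}'
python3 jog.py '{"plan":[[0,0,0.0027,0,0,0,0],[0,0,0.0027,0,0,0,0]]}'
```

```text
time_s: 3.38
eef_pos: [0.5921, 0.1829, 0.0557]
eef_rot: [0.001, 0.828, 0.561, 0.001]
wrist_force: [0.1, -3.0, 9.3]
opening: -0.007
grasp_force: 3.8
time_s: 3.62
eef_pos: [0.5924, 0.1828, 0.0552]
eef_rot: [0.001, 0.828, 0.561, 0.001]
wrist_force: [-4.2, -2.9, 17.0]
opening: 0.004
grasp_force: 8.0
```

At the stop: the force climbs while z stalls at 0.055. Holding there while the arm swings home.

In the tool's units: 0.001 m is 0.0013.

```bash
python3 jog.py '{"plan":[[0,0,0.0013,0,0,0,0],[0,0,0.0013,0,0,0,0],[0,0,0.0013,0,0,0,0],[0,0,0.0013,0,0,0,0],[0,0,0.0013,0,0,0,0],[0,0,0.0013,0,0,0,0],[0,0,0.0013,0,0,0,0],[0,0,0.0013,0,0,0,0],[0,0,0.0013,0,0,0,0],[0,0,0.0013,0,0,0,0]]}'
cat > grip.py <<'E'
from h import *
s=cams.camera('side')
for a in blobs(s,(230,140,300,200),40): print(a,cast('side',*(a[1]+[.35,.1]),.1475))
E
python3 grip.py
python3 jog.py '{"plan":[[0,0,0,0,0,0,0],[0,0,0,0,0,0,0],[0,0,0,0,0,0,0],[0,0,0,0,0,0,0],[0,0,0,0,0,0,0],[0,0,0,0,0,0,0],[0,0,0,0,0,0,0],[0,0,0,0,0,0,0]]}'
python3 grip.py
```

```text
time_s: 4.88
eef_pos: [0.5925, 0.1828, 0.0549]
eef_rot: [0.002, 0.828, 0.561, 0.001]
wrist_force: [-6.3, -4.1, 22.7]
opening: 0.002
grasp_force: 10.4
(np.int32(99), array([286.52525253, 165.91919192]), array([284, 158,   6,  17])) [ 0.51698514 -0.14152813  0.1475    ]
time_s: 5.92
eef_pos: [0.5925, 0.1828, 0.0549]
eef_rot: [0.002, 0.828, 0.561, 0.001]
wrist_force: [-6.0, -5.0, 22.8]
opening: 0.0
grasp_force: 10.4
(np.int32(99), array([286.52525253, 165.91919192]), array([284, 158,   6,  17])) [ 0.51698514 -0.14152813  0.1475    ]
```

Home: the grip is stationary at about (0.517,-0.142), matching the predicted home. Release the pedal and move above the grip.

In the tool's units: -0.18 m is -0.24, -0.14 m is -0.1867.

```bash
python3 jog.py '{"plan":[[0,0,-0.04,0,0,0,0],[0,0,-0.1067,0,0,0,0],[0,0,-0.1867,0,0,0,0],[0,0,-0.24,0,0,0,0.5]]}'
python3 grip.py
python3 jog.py '{"plan":[[-0.0733,0.012,0,0,0,0,1],[-0.1467,0.024,0,0,0,0,1],[-0.22,0.036,0,0,0,0,1],[-0.2933,0.048,0,0,0,0,1],[-0.3667,0.06,0,0,0,0,1],[-0.4413,0.0715,0,0,0,0,1],[-0.4413,0.0715,0,0,0,0,1],[-0.4413,0.0715,0,0,0,0,1]]}'
python3 - <<'E'
from h import *
o=sensors.get_obs();print(o['eef_pos'],o['eef_rot'])
p=cams.camera_params('wrist');w=cams.camera('wrist');s=cams.camera('side');print(p)
cv2.imwrite('pics/p3.png',np.hstack([w,cv2.resize(s[120:280,190:310],(288,384))]))
E
```

```text
time_s: 6.48
eef_pos: [0.5912, 0.1836, 0.2341]
eef_rot: [0.001, 0.828, 0.561, 0.001]
wrist_force: [0.5, 0.4, -0.1]
opening: 0.203
grasp_force: 0.0
(np.int32(99), array([286.52525253, 165.91919192]), array([284, 158,   6,  17])) [ 0.51698514 -0.14152813  0.1475    ]
time_s: 7.52
eef_pos: [0.5176, -0.1436, 0.2307]
eef_rot: [-0.001, 0.828, 0.561, 0.0]
wrist_force: [0.5, 0.9, -0.5]
opening: 1.004
grasp_force: 0.0
[ 0.51756706 -0.14356611  0.23072483] [-5.52623482e-04  8.27909673e-01  5.60861183e-01  2.33103340e-05]
{'fovy': 65.70646984690485, 'cx': 256.1229509804289, 'cy': 190.28396218817548, 'view': array([[ 9.29084903e-01, -3.69866257e-01, -4.41121192e-04,
        -5.34550649e-01],
       [ 3.52068096e-01,  8.84741103e-01, -3.05419772e-01,
        -1.50341548e-02],
       [ 1.13354746e-01,  2.83605594e-01,  9.52217711e-01,
        -3.98191680e-01],
       [ 0.00000000e+00,  0.00000000e+00,  0.00000000e+00,
         1.00000000e+00]])}
```

View pics/p3.png

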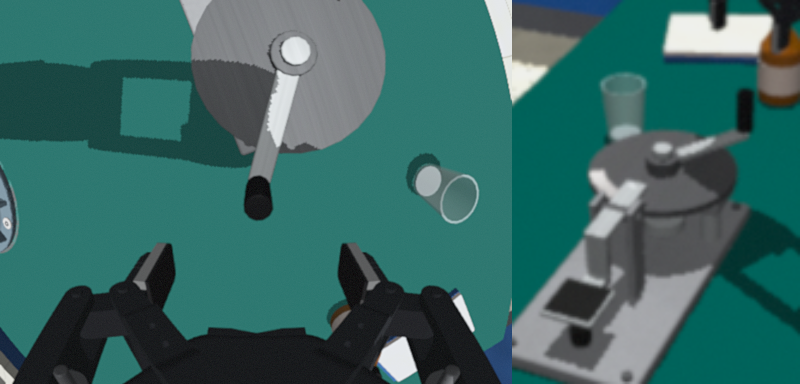

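In the wrist view the grip's top is at about (258,207), between and ahead of the open pads. In the side view the pedal is up again. Casting the ray:

Run:
```python
from h import *
p=cams.camera_params('wrist');f=192/np.tan(np.radians(p['fovy']/2));V=p['view'];R=V[:3,:3];o=-R.T@V[:3,3]
def wc(u,v,z):
    x=(u-p['cx'])/f;y=-(v-p['cy'])/f;r=np.hypot(x,y);k=np.sin(r)/r
    d=R.T@np.array([x*k,y*k,-np.cos(r)]);return (o+d*(z-o[2])/d[2]).round(4)
print(o,'grip top',wc(258,207,.175),'foot',wc(259,183,.12),'screw',wc(295,50,.13),wc(293,53,.12))
for pt in(wc(258,207,.175),):
    d=pt[:2]-[.5176,-.1436];print('tool dx,dy',d@[.371,.9285],d@[.9285,-.371])
```

```text
[ 0.54719604 -0.07037662  0.37453497] grip top [ 0.5202 -0.1422  0.175 ] foot [ 0.522  -0.1409  0.12  ] screw [ 0.5912 -0.0443  0.13  ] [ 0.5904 -0.0451  0.12  ]
tool dx,dy 0.0022645000000000286 0.001894700000000039
```

In the tool's units: 0.094 m is 0.1253, 0.085 m is 0.1133.

```bash
python3 jog.py '{"plan":[[0.0027,0.002,0.04,0,0,0,1],[0.0027,0.002,0.08,0,0,0,1],[0.0027,0.002,0.1133,0,0,0,1],[0.0027,0.002,0.1253,0,0,0,1],[0.0027,0.002,0.1253,0,0,0,1]]}'
python3 jog.py '{"plan":[[0,0,0,0,0,0,0],[0,0,0,0,0,0,0],[0,0,0,0,0,0,0],[0,0,0,0,0,0,0],[0,0,0,0,0,0,0],[0,0,0,0,0,0,0]]}'
```

```text
time_s: 8.25
eef_pos: [0.52, -0.1416, 0.1371]
eef_rot: [-0.0, 0.827, 0.562, -0.0]
wrist_force: [0.2, -0.4, 0.3]
opening: 1.004
grasp_force: 0.0
time_s: 9.0
eef_pos: [0.5196, -0.1425, 0.138]
eef_rot: [-0.0, 0.828, 0.561, -0.0]
wrist_force: [-3.4, 1.4, 5.9]
opening: 0.242
grasp_force: 58.4
```

Grip held (opening matches 22 mm). Work out the arc steps and a readout.

```bash
cat > show.py <<'E'
from h import *
s=cams.camera('side');o=sensors.get_obs();P=o['eef_pos'];c=np.array([.590,-.0452])
a=np.arctan2(*(P[:2]-c)[::-1]);b=[x for x in blobs(s,(200,230,235,258),40)]
m=max(b,key=lambda x:x[0]) if b else (0,[0,0])
print(f"t{o['time_s']:.2f} th {a+2.197:.3f} r {np.hypot(*(P[:2]-c)):.4f} z {P[2]:.4f} Ft {o['wrist_force'][:2]@[np.sin(a),-np.cos(a)]:.1f} Fr {o['wrist_force'][:2]@[np.cos(a),np.sin(a)]:.1f} op {o['opening']:.3f} pad {m[1][0]:.2f} {m[1][1]:.2f}")
E
python3 show.py
python3 - <<'E'
import numpy as np
T=np.arange(0,.57,.04);dy=.12*(np.cos(T-1.816)-np.cos(1.816));dx=.12*(np.cos(T-3.387)-np.cos(3.387))
for i in range(len(T)-1):print(f"{T[i]:.2f} dx {dx[i+1]-dx[i]:.4f} dy {dy[i+1]-dy[i]:.4f}")
E
```

```text
t9.05 th -0.000 r 0.1201 z 0.1380 Ft 3.2 Fr 0.8 op 0.243 pad 217.13 244.48
0.00 dx -0.0011 dy 0.0047
0.04 dx -0.0009 dy 0.0047
0.08 dx -0.0007 dy 0.0047
0.12 dx -0.0005 dy 0.0048
0.16 dx -0.0003 dy 0.0048
0.20 dx -0.0001 dy 0.0048
0.24 dx 0.0001 dy 0.0048
0.28 dx 0.0003 dy 0.0048
0.32 dx 0.0005 dy 0.0048
0.36 dx 0.0006 dy 0.0048
0.40 dx 0.0008 dy 0.0047
0.44 dx 0.0010 dy 0.0047
0.48 dx 0.0012 dy 0.0046
0.52 dx 0.0014 dy 0.0046
```

In the tool's units: 0.0012 m is 0.0016, -0.0003 m is -0.0004.

```bash
python3 jog.py '{"plan":[[-0.0004,0.0016,0,0,0,0,0],[-0.0004,0.0016,0,0,0,0,0]]}' >/dev/null; python3 show.py
python3 jog.py '{"plan":[[-0.0004,0.0016,0,0,0,0,0],[-0.0004,0.0016,0,0,0,0,0]]}' >/dev/null; python3 show.py
python3 jog.py '{"plan":[[-0.0004,0.0016,0,0,0,0,0],[-0.0004,0.0016,0,0,0,0,0]]}' >/dev/null; python3 show.py
python3 jog.py '{"plan":[[-0.0004,0.0016,0,0,0,0,0],[-0.0004,0.0016,0,0,0,0,0]]}' >/dev/null; python3 show.py
python3 jog.py '{"plan":[[-0.0003,0.0016,0,0,0,0,0],[-0.0003,0.0016,0,0,0,0,0]]}' >/dev/null; python3 show.py
python3 jog.py '{"plan":[[-0.0003,0.0016,0,0,0,0,0],[-0.0003,0.0016,0,0,0,0,0]]}' >/dev/null; python3 show.py
python3 jog.py '{"plan":[[-0.0003,0.0016,0,0,0,0,0],[-0.0003,0.0016,0,0,0,0,0]]}' >/dev/null; python3 show.py
python3 jog.py '{"plan":[[-0.0003,0.0016,0,0,0,0,0],[-0.0003,0.0016,0,0,0,0,0]]}' >/dev/null; python3 show.py
```

```text
t9.35 th 0.002 r 0.1201 z 0.1379 Ft 7.4 Fr 1.3 op 0.239 pad 217.11 244.45
t9.65 th 0.004 r 0.1201 z 0.1378 Ft 11.8 Fr 2.0 op 0.238 pad 217.02 244.53
t9.95 th 0.011 r 0.1201 z 0.1378 Ft 12.8 Fr 2.1 op 0.240 pad 217.08 244.57
t10.25 th 0.020 r 0.1201 z 0.1378 Ft 14.3 Fr 1.8 op 0.243 pad 217.04 244.69
t10.55 th 0.023 r 0.1201 z 0.1377 Ft 17.0 Fr 1.7 op 0.242 pad 217.23 244.58
t10.85 th 0.027 r 0.1201 z 0.1377 Ft 20.6 Fr 2.7 op 0.241 pad 217.14 244.57
t11.15 th 0.036 r 0.1201 z 0.1377 Ft 20.1 Fr 3.3 op 0.241 pad 217.17 244.88
t11.45 th 0.059 r 0.1201 z 0.1378 Ft 14.2 Fr 0.9 op 0.240 pad 217.52 245.68
```

In the tool's units: 0.0012 m is 0.0016, -0.0002 m is -0.0003.

```bash
python3 jog.py '{"plan":[[-0.0003,0.0016,0,0,0,0,0],[-0.0003,0.0016,0,0,0,0,0]]}' >/dev/null; python3 show.py
python3 jog.py '{"plan":[[-0.0003,0.0016,0,0,0,0,0],[-0.0003,0.0016,0,0,0,0,0]]}' >/dev/null; python3 show.py
python3 jog.py '{"plan":[[-0.0003,0.0016,0,0,0,0,0],[-0.0003,0.0016,0,0,0,0,0]]}' >/dev/null; python3 show.py
python3 jog.py '{"plan":[[-0.0003,0.0016,0,0,0,0,0],[-0.0003,0.0016,0,0,0,0,0]]}' >/dev/null; python3 show.py
python3 jog.py '{"plan":[[-0.0001,0.0016,0,0,0,0,0],[-0.0001,0.0016,0,0,0,0,0]]}' >/dev/null; python3 show.py
python3 jog.py '{"plan":[[-0.0001,0.0016,0,0,0,0,0],[-0.0001,0.0016,0,0,0,0,0]]}' >/dev/null; python3 show.py
python3 jog.py '{"plan":[[-0.0001,0.0016,0,0,0,0,0],[-0.0001,0.0016,0,0,0,0,0]]}' >/dev/null; python3 show.py
python3 jog.py '{"plan":[[-0.0001,0.0016,0,0,0,0,0],[-0.0001,0.0016,0,0,0,0,0]]}' >/dev/null; python3 show.py
```

```text
t11.75 th 0.094 r 0.1202 z 0.1380 Ft 2.4 Fr 0.6 op 0.240 pad 217.32 244.84
t12.05 th 0.099 r 0.1201 z 0.1379 Ft 6.7 Fr 1.3 op 0.244 pad 217.21 244.86
t12.35 th 0.101 r 0.1201 z 0.1378 Ft 10.5 Fr 0.9 op 0.240 pad 216.89 244.76
t12.65 th 0.104 r 0.1201 z 0.1378 Ft 13.6 Fr 2.1 op 0.245 pad 217.02 244.83
t12.95 th 0.107 r 0.1201 z 0.1377 Ft 17.0 Fr 2.9 op 0.245 pad 216.84 244.87
t13.25 th 0.115 r 0.1201 z 0.1377 Ft 17.8 Fr 2.4 op 0.240 pad 217.41 244.95
t13.55 th 0.133 r 0.1201 z 0.1378 Ft 13.9 Fr 2.5 op 0.240 pad 217.99 245.18
t13.85 th 0.146 r 0.1201 z 0.1378 Ft 13.1 Fr 1.8 op 0.241 pad 217.65 245.75
```

Click 1 fell between 0.059 and 0.094 rad: the force dropped from 14 to 2 N and the pad sprang back. Continuing.

In the tool's units: 0.0012 m is 0.0016, -0.0001 m is -0.0001.

```bash
python3 jog.py '{"plan":[[-0.0001,0.0016,0,0,0,0,0],[-0.0001,0.0016,0,0,0,0,0]]}' >/dev/null; python3 show.py
python3 jog.py '{"plan":[[-0.0001,0.0016,0,0,0,0,0],[-0.0001,0.0016,0,0,0,0,0]]}' >/dev/null; python3 show.py
python3 jog.py '{"plan":[[-0.0001,0.0016,0,0,0,0,0],[-0.0001,0.0016,0,0,0,0,0]]}' >/dev/null; python3 show.py
python3 jog.py '{"plan":[[-0.0001,0.0016,0,0,0,0,0],[-0.0001,0.0016,0,0,0,0,0]]}' >/dev/null; python3 show.py
python3 jog.py '{"plan":[[0,0.0016,0,0,0,0,0],[0,0.0016,0,0,0,0,0]]}' >/dev/null; python3 show.py
python3 jog.py '{"plan":[[0,0.0016,0,0,0,0,0],[0,0.0016,0,0,0,0,0]]}' >/dev/null; python3 show.py
python3 jog.py '{"plan":[[0,0.0016,0,0,0,0,0],[0,0.0016,0,0,0,0,0]]}' >/dev/null; python3 show.py
python3 jog.py '{"plan":[[0,0.0016,0,0,0,0,0],[0,0.0016,0,0,0,0,0]]}' >/dev/null; python3 show.py
```

```text
t14.15 th 0.176 r 0.1201 z 0.1380 Ft 2.3 Fr 1.0 op 0.237 pad 216.99 244.86
t14.45 th 0.180 r 0.1201 z 0.1379 Ft 6.3 Fr 1.2 op 0.246 pad 216.87 244.80
t14.75 th 0.182 r 0.1202 z 0.1379 Ft 10.7 Fr 2.7 op 0.240 pad 216.90 244.89
t15.05 th 0.185 r 0.1201 z 0.1378 Ft 12.8 Fr 1.0 op 0.243 pad 217.17 244.93
t15.35 th 0.189 r 0.1202 z 0.1377 Ft 16.7 Fr 2.0 op 0.242 pad 216.98 244.94
t15.65 th 0.192 r 0.1201 z 0.1377 Ft 20.1 Fr 2.1 op 0.238 pad 217.14 244.93
t15.95 th 0.212 r 0.1202 z 0.1378 Ft 13.9 Fr 2.3 op 0.243 pad 218.01 245.44
t16.25 th 0.226 r 0.1201 z 0.1378 Ft 12.9 Fr 1.6 op 0.247 pad 217.41 245.67
```

In the tool's units: 0.0012 m is 0.0016.

```bash
python3 jog.py '{"plan":[[0,0.0016,0,0,0,0,0],[0,0.0016,0,0,0,0,0]]}' >/dev/null; python3 show.py
python3 jog.py '{"plan":[[0,0.0016,0,0,0,0,0],[0,0.0016,0,0,0,0,0]]}' >/dev/null; python3 show.py
python3 jog.py '{"plan":[[0,0.0016,0,0,0,0,0],[0,0.0016,0,0,0,0,0]]}' >/dev/null; python3 show.py
python3 jog.py '{"plan":[[0,0.0016,0,0,0,0,0],[0,0.0016,0,0,0,0,0]]}' >/dev/null; python3 show.py
python3 jog.py '{"plan":[[0.0001,0.0016,0,0,0,0,0],[0.0001,0.0016,0,0,0,0,0]]}' >/dev/null; python3 show.py
python3 jog.py '{"plan":[[0.0001,0.0016,0,0,0,0,0],[0.0001,0.0016,0,0,0,0,0]]}' >/dev/null; python3 show.py
python3 jog.py '{"plan":[[0.0001,0.0016,0,0,0,0,0],[0.0001,0.0016,0,0,0,0,0]]}' >/dev/null; python3 show.py
python3 jog.py '{"plan":[[0.0001,0.0016,0,0,0,0,0],[0.0001,0.0016,0,0,0,0,0]]}' >/dev/null; python3 show.py
```

```text
t16.55 th 0.255 r 0.1202 z 0.1380 Ft 3.3 Fr 1.0 op 0.241 pad 217.06 244.69
t16.85 th 0.258 r 0.1202 z 0.1379 Ft 7.5 Fr 0.9 op 0.239 pad 217.12 244.76
t17.15 th 0.261 r 0.1202 z 0.1379 Ft 10.4 Fr 1.2 op 0.243 pad 217.16 244.80
t17.45 th 0.264 r 0.1202 z 0.1378 Ft 13.8 Fr 1.6 op 0.240 pad 216.96 244.65
t17.75 th 0.267 r 0.1202 z 0.1377 Ft 16.9 Fr 1.4 op 0.241 pad 216.88 244.65
t18.05 th 0.270 r 0.1201 z 0.1377 Ft 21.6 Fr 2.4 op 0.244 pad 217.17 244.84
t18.35 th 0.290 r 0.1202 z 0.1378 Ft 13.8 Fr 1.5 op 0.245 pad 217.43 245.23
t18.65 th 0.306 r 0.1202 z 0.1378 Ft 13.6 Fr 2.0 op 0.243 pad 217.56 245.61
```

Three clicks (about 0.07, 0.15 and 0.23 rad), very regular; the fourth is imminent.

```bash
python3 jog.py '{"plan":[[0.0001,0.0016,0,0,0,0,0],[0.0001,0.0016,0,0,0,0,0]]}' >/dev/null; python3 show.py
python3 jog.py '{"plan":[[0.0001,0.0016,0,0,0,0,0],[0.0001,0.0016,0,0,0,0,0]]}' >/dev/null; python3 show.py
python3 jog.py '{"plan":[[0.0001,0.0016,0,0,0,0,0],[0.0001,0.0016,0,0,0,0,0]]}' >/dev/null; python3 show.py
python3 jog.py '{"plan":[[0.0001,0.0016,0,0,0,0,0],[0.0001,0.0016,0,0,0,0,0]]}' >/dev/null; python3 show.py
python3 jog.py '{"plan":[[0.0001,0.0016,0,0,0,0,0],[0.0001,0.0016,0,0,0,0,0]]}' >/dev/null; python3 show.py
python3 jog.py '{"plan":[[0.0001,0.0016,0,0,0,0,0],[0.0001,0.0016,0,0,0,0,0]]}' >/dev/null; python3 show.py
python3 jog.py '{"plan":[[0.0001,0.0016,0,0,0,0,0],[0.0001,0.0016,0,0,0,0,0]]}' >/dev/null; python3 show.py
python3 jog.py '{"plan":[[0.0001,0.0016,0,0,0,0,0],[0.0001,0.0016,0,0,0,0,0]]}' >/dev/null; python3 show.py
```

```text
t18.95 th 0.335 r 0.1202 z 0.1380 Ft 2.1 Fr -0.5 op 0.239 pad 216.81 244.65
t19.25 th 0.338 r 0.1202 z 0.1379 Ft 7.3 Fr 1.0 op 0.238 pad 216.68 244.73
t19.55 th 0.341 r 0.1202 z 0.1379 Ft 12.1 Fr 0.9 op 0.238 pad 217.00 244.70
t19.85 th 0.344 r 0.1202 z 0.1378 Ft 14.1 Fr 1.5 op 0.244 pad 216.77 244.70
t20.15 th 0.347 r 0.1202 z 0.1377 Ft 18.2 Fr 0.4 op 0.241 pad 216.79 244.69
t20.45 th 0.354 r 0.1202 z 0.1377 Ft 19.7 Fr 1.6 op 0.240 pad 217.14 244.91
t20.75 th 0.374 r 0.1202 z 0.1378 Ft 13.8 Fr 0.7 op 0.243 pad 217.47 245.35
t21.05 th 0.386 r 0.1202 z 0.1378 Ft 13.2 Fr 0.7 op 0.244 pad 217.75 245.51
```

In the tool's units: 0.0012 m is 0.0016, 0.0002 m is 0.0003.

```bash
python3 jog.py '{"plan":[[0.0003,0.0016,0,0,0,0,0],[0.0003,0.0016,0,0,0,0,0]]}' >/dev/null; python3 show.py
python3 jog.py '{"plan":[[0.0003,0.0016,0,0,0,0,0],[0.0003,0.0016,0,0,0,0,0]]}' >/dev/null; python3 show.py
python3 jog.py '{"plan":[[0.0003,0.0016,0,0,0,0,0],[0.0003,0.0016,0,0,0,0,0]]}' >/dev/null; python3 show.py
python3 jog.py '{"plan":[[0.0003,0.0016,0,0,0,0,0],[0.0003,0.0016,0,0,0,0,0]]}' >/dev/null; python3 show.py
python3 jog.py '{"plan":[[0.0003,0.0016,0,0,0,0,0],[0.0003,0.0016,0,0,0,0,0]]}' >/dev/null; python3 show.py
python3 jog.py '{"plan":[[0.0003,0.0016,0,0,0,0,0],[0.0003,0.0016,0,0,0,0,0]]}' >/dev/null; python3 show.py
```

```text
t21.35 th 0.414 r 0.1202 z 0.1379 Ft 3.2 Fr -0.3 op 0.243 pad 217.01 244.58
t21.65 th 0.418 r 0.1202 z 0.1379 Ft 6.2 Fr -0.8 op 0.243 pad 216.77 244.55
t21.95 th 0.421 r 0.1202 z 0.1379 Ft 11.4 Fr 0.0 op 0.242 pad 216.88 244.76
t22.25 th 0.424 r 0.1202 z 0.1378 Ft 13.9 Fr -0.3 op 0.240 pad 217.07 244.64
t22.55 th 0.427 r 0.1202 z 0.1377 Ft 17.5 Fr 0.0 op 0.242 pad 216.94 244.88
t22.85 th 0.431 r 0.1203 z 0.1377 Ft 21.4 Fr -0.1 op 0.243 pad 216.78 244.75
```

Five clicks. Now the sixth, step by step.

In the tool's units: 0.0012 m is 0.0016, 0.0002 m is 0.0003.

```bash
python3 jog.py '{"plan":[[0.0003,0.0016,0,0,0,0,0],[0.0003,0.0016,0,0,0,0,0]]}' >/dev/null; python3 show.py
python3 jog.py '{"plan":[[0.0003,0.0016,0,0,0,0,0],[0.0003,0.0016,0,0,0,0,0]]}' >/dev/null; python3 show.py
python3 jog.py '{"plan":[[0.0003,0.0016,0,0,0,0,0],[0.0003,0.0016,0,0,0,0,0]]}' >/dev/null; python3 show.py
```

```text
t23.15 th 0.451 r 0.1203 z 0.1378 Ft 13.9 Fr -1.1 op 0.243 pad 217.56 245.34
t23.45 th 0.463 r 0.1203 z 0.1378 Ft 15.4 Fr -0.6 op 0.240 pad 217.49 245.59
t23.75 th 0.494 r 0.1203 z 0.1380 Ft 3.1 Fr -2.4 op 0.244 pad 217.51 244.63
```

Sixth click felt (15 → 3 N, pad back up). Settle and check.

```bash
python3 jog.py '{"plan":[[0,0,0,0,0,0,0],[0,0,0,0,0,0,0],[0,0,0,0,0,0,0],[0,0,0,0,0,0,0]]}'; python3 show.py
python3 - <<'E'
from h import *
t=cams.camera('top');s=cams.camera('side');cv2.imwrite('pics/end.png',np.hstack([cv2.resize(t[90:250,80:410],(450,218)),cv2.resize(s[130:380,110:350],(227,218))]))
E
```

```text
time_s: 24.25
eef_pos: [0.5743, -0.1644, 0.138]
eef_rot: [-0.0, 0.828, 0.561, 0.0]
wrist_force: [-1.8, 2.4, 6.2]
opening: 0.242
grasp_force: 59.4
t24.30 th 0.495 r 0.1203 z 0.1380 Ft 4.1 Fr -1.9 op 0.244 pad 216.66 244.76
```

View pics/end.png

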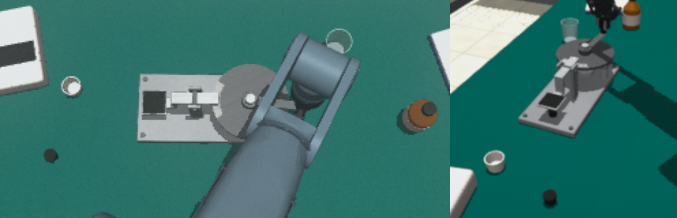

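The gripper still holds the grip, the pedal is up, and all four bystanders stand where they were. Handing in.

```bash
python3 -c "
from bench import ctrl, cams, sensors
print(ctrl.hand_in())"
```

```text
the job is handed in; nothing more can be done
None
```

The job is handed in at about 24 s, with no verdict returned: I held the pedal at its stop until the arm was home and let it up, then swung the arm exactly six clicks (about 0.495 rad); the gripper still holds the grip, and the bottle, beaker, crucible and stopper are undisturbed.

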